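Free the board in the rework frame and tip it up

ROBOT

A 7-joint arm with a two-finger parallel gripper is mounted at the origin on the work surface. World frame = base frame: x ahead of the robot, y to its left, z up, the work surface at z = 0. Lengths are in m, angles in rad, forces in N, time in s.
With the tool pointing down it reaches from about 0.4 to 0.9 m from the base axis. Payload 5.5 kg.
Tool frame: the origin (TCP) lies on the centre line of the jaws, within the pads' length; the fingertips stand 17 mm ahead of it and the grasp point (between the pads) lies 2 mm behind it; z points along the fingers, y is the direction in which the jaws open and shut (so a half turn about z gives the same grasp; the last joint's range is limited). The gripper opens to 85 mm and grips with 20 to 120 N. Pads are 22 mm wide; open, the fingers measure 114 mm over their backs; the gripper's body (76 mm by 85 mm) begins 54 mm behind the grasp point. The pads swing forward as they close: fully open they stand 13 mm farther back than shut.
Start: joints at [-0.884, 0.501, -0.427, 1.55, 0.221, 1.138, -0.21], TCP at [0.267, 0.593, 0.22] pointing down, gripper open.
Joint ranges: [-2.88, 2.88], [-0.31, 2.03], [-1.54, 1.56], [0.2, 2.42], [-1.41, 4.55], [0.19, 2.02], [-2.57, 2.57]. Speed limits (rad/s): [2.57, 2.57, 3.14, 3.14, 3.14, 3.14, 3.14].

INTERFACE

Orientations are given as a 3x3 rotation matrix whose columns are the frame's x, y, z axes.
In Python, from station import manip gives the robot as it stands. The module is installed in compiled form; this text tells all that it offers.
- The arm moves only by the tool servo_tool, never from a script. Its argument "increments" is a list of rows, each a list of 7 numbers: the shift along the tool's x, y, z in units of 0.5 m (1.0 is 0.5 m), then the turn, a rotation vector about the tool's x, y, z in units of 45 degrees (1.0 is 45 degrees), then the gripper's target within -1 to 1 (fully open at 1, half-way at 0, shut at -1). A call has 1 to 8 rows; each row shifts and turns the commanded pose from where the row before left it, along the tool's axes as they then stand; what a row does not reach is not made up. A row lasts 1/10 s, in which the tool goes at most 50 mm and 8.59 degrees, less where a joint would pass 70% of its speed; a pose out of reach is approached as far as the arm can. A call with a number of a shift or a turn outside -1 to 1 is refused whole. A call with a gripper value outside its range is refused whole. The fingers move at their own pace and stop on an object; "squeeze" is the grip in N (left out, the last holds). Time passes only in rows, so rows that do not move let the fingers close. It gives the time, the measured TCP pose, the force and the opening at its end, in the units of the state.
- manip.get_obs(): the state, without advancing time (a new reading comes with each control period).
- manip.get_image(name): name is "scene" or "top" or "wrist"; returns a dict with "image" (420x560x3 uint8, red, green, blue), "mtx" (3x3 intrinsics, pixels), "R" (3x3) and "t" (3): a world point X has camera coordinates R X + t. Camera axes: x right, y down, z forward; pixel columns grow to the right and rows downward; lengths in m; the calibration is good to about 2 mm. A picture is of the moment at which its call begins. There is no depth.
- manip.job_done(): hands the job in, once; it reports no verdict.
The state is a dict: "t": time; "joints": joint angles; "joint_velocities": joint speeds; "joint_efforts": joint torques, N m; "ee_pos": TCP position; "orientation": TCP orientation; "contact_force": force on the tool from outside, world axes, zero at the start; "ft_torque": the same for the moment, N m; "gripper_width": opening from 0.0 (shut) to 1.0 (fully open).
Only numpy, scipy, OpenCV 4.12 (cv2) and the standard library are available. Lean on these libraries where they do the work, as an engineer would, in place of code of your own. Each camera call takes 0.05 s, during which the arm holds its last target. There are 200 camera calls.

TASK

The circuit board in the rework frame is held down flat by the two-armed spin nut on the frame's stud. Spin the nut anticlockwise off its thread without wrenching it, lift it clear, and set it down, not dropped, standing upright near the middle of the grey parts tray; then tip the board's cradle all the way to its stop, far rail down, so that its underside can be worked on. Leave everything else on the bench where it is.

Things in the scene. Friction and masses are not known exactly. Their poses are not given: they have to be found in the camera images.
- nut_mid (a point): Steel spin nut, 250 g, 46 mm tall, the stud standing out of its top by 30 mm; this point: its axis, half-way up (23 mm over its underside). z up its axis, x along its arms. From the underside: flange 68 mm across (0-6 mm), two opposite arms along +x, -x (14 mm wide, 10-24 mm up, tips 80 mm from the axis), knurled barrel 40 mm across (to 46 mm), best gripped square to the arms.
- nut: The same nut, origin at its underside. Starts fully down on its seat. Anticlockwise seen from above raises it 21 mm a turn; after 1.25 turns it is free to lift straight off (turning on is harmless: at 1.6 turns and every third of a turn after that it drops back 7 mm, still free). Turns easily (a few N sideways on an arm, 60 mm out) and stays where left.
- stud_top (a point): Top of the frame's fixed upright stud, on its axis. The stud is 18 mm thick (25 mm over the thread) and reaches 76 mm above the seat on which the nut's underside starts. To clear it the nut's underside must rise above this point.
- frame: Rework frame, fixed: base 215 x 270 x 12 mm, two uprights 104 mm high at y = +-122 mm. Origin on the bench under the board's centre; y along the board's long axis. The stud stands at x = -92 mm, y = 0 (the robot's side of the board), its seat 105 mm above the bench.
- cradle (a joint): Turn of the board's cradle about its long axis (frame y, 80 mm above the bench): 0 flat, as at the start; grows as the rail far from the stud goes down, to a stop at 0.7 rad. Friction holds it where left; 4 to 5 N down on the far rail moves it. Its fork lies under the nut's flange, so it cannot turn while the nut is on the stud.
- far_rail (a point): Middle of the top face of the cradle's long rail away from the stud, 62 mm out from the turning axis and 6 mm above it. Rail 14 mm wide, 222 mm long, outer lip 4 mm high. Axes turn with the cradle: z its upward normal, y along the rail, x outwards from the axis. Between the rails: green board 118 x 196 mm, its top 3 mm lower.
- tray: Grey open parts tray, fixed, 240 x 240 x 30 mm outside, walls and floor 4 mm thick; origin under its centre on the bench.
- driver: bystander: screwdriver with a red handle, 170 mm; origin at its underside
- handset: bystander: black hand-held phone-like handset, 145 x 72 x 9 mm; origin at its underside
- meter: bystander: orange hand-held multimeter lying on its back, 180 x 90 x 50 mm; origin at its underside
- spool: bystander: grey solder spool standing on end, 60 mm across, 46 mm high; origin at its underside
- jar: bystander: amber glass jar, 54 mm across, 55 mm high; origin at its underside
- tweezers: bystander: steel tweezers, 140 mm; origin at its underside
- display: bystander: flat display module, 110 x 160 x 8 mm; origin at its underside
Not all that is in view belongs to the job. What is shaped like the nut but turquoise is not meant.

How it is judged:
By the outcome, as a careful person would: the job done as asked, in the order asked, and still so for the second after the job is handed in, with the robot touching nothing.
It also fails if it takes over 72 s, if anything falls off the work surface, if the arm or the gripper's body presses on something with over 40 N, if the wrist force passes 120 N, or if a joint passes its speed limit or range.

## Working session

There is one attempt and no reset: what is moved stays moved. The work goes in short steps, Python scripts to look and compute and a tool call to move; the robot and the scene stay as the last step left them, time stands still between calls to the robot, and variables do not carry over. Pictures are saved under pics/ and viewed, about 8 in all and at most 12, crops included, and the job is handed in when it is done.

Besides the shell and the picture viewer there is one more tool, called by a JSON object that holds its "fn" and its "kwargs", one argument or row to a line. servo_tool: Moves the arm, as the interface text tells. Shifts and turns lie within -1 to 1; 1 stands for 0.5 m of shift or 45 degrees of turn. Its arguments: {"type":"object","properties":{"increments":{"type":"array"},"squeeze":{"type":"number"}},"required":["increments"]}

```bash
mkdir -p pics
cat > h.py <<'E'
import numpy as np, cv2, json
from station import manip
def snap(n,f,crop=None,s=1):
    d=manip.get_image(n); im=d["image"][:,:,::-1]
    np.savez(f"pics/{f}.npz",K=d["mtx"],R=d["R"],t=d["t"],im=im)
    if crop: im=im[crop[1]:crop[3],crop[0]:crop[2]]
    if s!=1: im=cv2.resize(im,None,fx=s,fy=s,interpolation=cv2.INTER_CUBIC)
    cv2.imwrite(f"pics/{f}.png",im); return d
def cam(f):
    d=np.load(f"pics/{f}.npz"); return d["K"],d["R"],d["t"].ravel()
def ray(f,u,v):
    K,R,t=cam(f); c=-R.T@t; w=R.T@np.linalg.solve(K,[u,v,1.]); return c,w/np.linalg.norm(w)
def onz(f,u,v,z):
    c,w=ray(f,u,v); return c+w*(z-c[2])/w[2]
def tri(*o):
    A=np.zeros((3,3));b=np.zeros(3)
    for f,u,v in o:
        c,w=ray(f,u,v);P=np.eye(3)-np.outer(w,w);A+=P;b+=P@c
    return np.linalg.solve(A,b)
def proj(f,X):
    K,R,t=cam(f); p=K@(R@np.asarray(X)+t); return p[:2]/p[2]
E
python3 - <<'E'
from h import *
np.set_printoptions(precision=3,suppress=True)
o=manip.get_obs(); print(o)
for n in("top","scene"):
    d=snap(n,n+"0",s=1.42); print(n,-d["R"].T@np.ravel(d["t"]),d["R"][2])
E
```

```text
{'t': 0.0, 'joints': array([-0.884,  0.502, -0.427,  1.551,  0.221,  1.138, -0.21 ]), 'joint_velocities': array([ 0.   ,  0.001, -0.001,  0.   , -0.   , -0.001, -0.001]), 'joint_efforts': array([ -0.   , -56.952,  -5.816, -28.095,   0.011,   0.012,  -0.   ]), 'ee_pos': array([0.267, 0.592, 0.219]), 'orientation': array([[-0.912,  0.411, -0.001],
       [ 0.411,  0.912, -0.002],
       [ 0.   , -0.002, -1.   ]]), 'contact_force': array([-0.121, -0.084, -0.645]), 'ft_torque': array([-0.034,  0.01 ,  0.033]), 'gripper_width': 0.9975572868109076}
top [0.351 0.007 1.322] [ 0.142  0.007 -0.99 ]
scene [ 1.191 -0.898  0.978] [-0.472  0.639 -0.608]
```

View pics/top0.png

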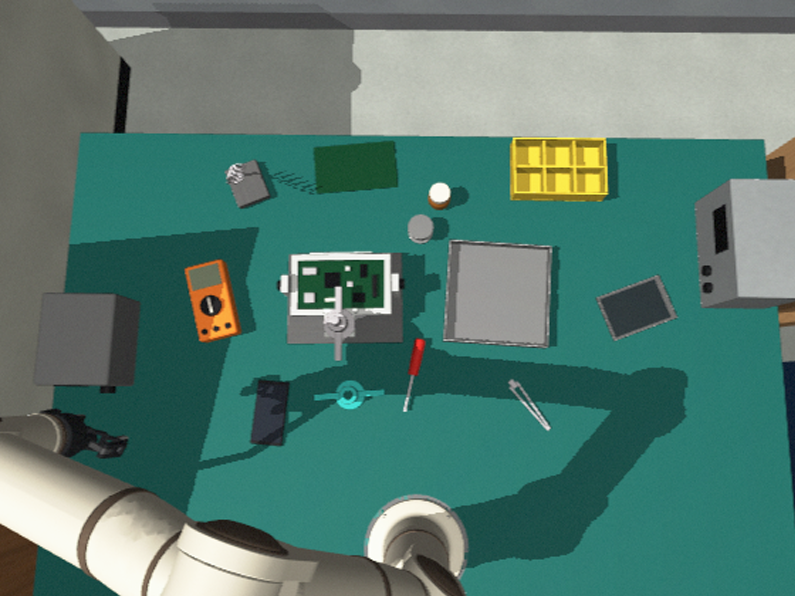

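View pics/scene0.png

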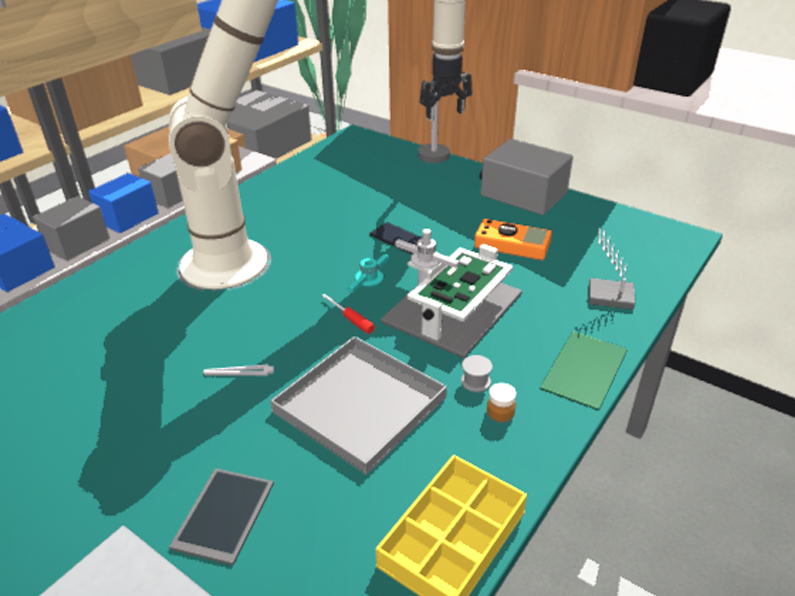

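The top view shows the nut/stud at about (338,315), with its arms pointing toward and away from the robot. The frame is centred near (345,295) and the tray near (498,293). The turquoise decoy is at (350,393). In the scene view the stud top is at (427,232).

Run:
```python
from h import *
a=np.load("pics/top0.npz")["im"][165:265,190:290]; b=np.load("pics/scene0.npz")["im"][150:250,265:365]
g=[cv2.resize(i,(400,400),interpolation=cv2.INTER_CUBIC) for i in(a,b)]
cv2.imwrite("pics/z.png",np.hstack(g))
```

```text
(no output)
```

View pics/z.png

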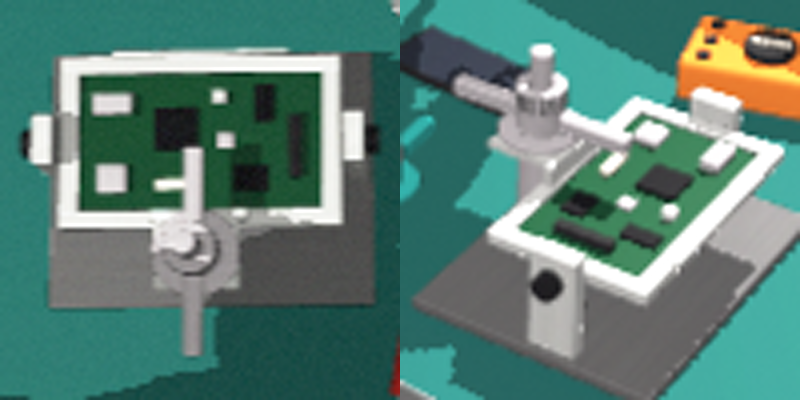

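Run:
```python
from h import *
np.set_printoptions(precision=4,suppress=True)
T=lambda u,v:(190+u/4,165+v/4); S=lambda u,v:(265+(u-400)/4,150+v/4)
st=tri(("top0",*T(180,237)),("scene0",*S(541,51)));print("stud top",st,proj("top0",st),proj("scene0",st))
# nut barrel top ring
nt=tri(("top0",*T(188,246)),("scene0",*S(538,85)));print("barrel top",nt)
up=onz("top0",*T(192,150),.129);lo=onz("top0",*T(192,354),.129);print("arms",up,lo,(up+lo)/2,np.degrees(np.arctan2(*(up-lo)[[1,0]])))
bl=onz("top0",*T(50,303),.012);br=onz("top0",*T(374,302),.012);ur=onz("top0",*T(373,55),.012)
print("base",bl,br,ur,np.linalg.norm(bl-br),np.linalg.norm(ur-br), "centre",(bl+ur)/2)
# scene: base corner front
print([onz("scene0",*S(*p),.012) for p in((413,302),)])
print("railcorner",tri(("top0",*T(340,56)),("scene0",*S(645,295))),tri(("top0",*T(60,58)),("scene0",*S(783,149))))
# tray top rim corners from display px
t=[onz("top0",u/1.42,v/1.42,.030) for u,v in((451,241),(552,246),(548,346),(444,342))]
print("tray",np.array(t),np.mean(t,0))
s=[onz("scene0",u/1.42,v/1.42,.030) for u,v in((356,340),(445,391),(366,462),(273,402))]
print("trayS",np.array(s),np.mean(s,0))
```

```text
stud top [0.4902 0.1739 0.1806] [235.0688 224.3349] [300.3506 162.7292]
barrel top [0.488  0.1728 0.149 ]
arms [0.5638 0.1747 0.129 ] [0.4086 0.1698 0.129 ] [0.4862 0.1722 0.129 ] 1.8090940329982124
base [0.4548 0.3045 0.012 ] [0.459  0.0367 0.012 ] [0.6679 0.0407 0.012 ] 0.2678666162669856 0.20895718748488853 centre [0.5614 0.1726 0.012 ]
[array([0.4656, 0.0353, 0.012 ])]
railcorner [0.6513 0.0668 0.0843] [0.6459 0.2895 0.0845]
tray [[ 0.6958 -0.0741  0.03  ]
 [ 0.6865 -0.3112  0.03  ]
 [ 0.4514 -0.2968  0.03  ]
 [ 0.4576 -0.0588  0.03  ]] [ 0.5728 -0.1852  0.03  ]
trayS [[ 0.4755 -0.0644  0.03  ]
 [ 0.7078 -0.0829  0.03  ]
 [ 0.689  -0.3058  0.03  ]
 [ 0.4583 -0.295   0.03  ]] [ 0.5826 -0.187   0.03  ]
```

{"fn": "servo_tool", "kwargs": {
  "increments": [
    [0,0,-0.09,0,0,0,1],
    [0,0,-0.09,0,0,0,1],
    [-0.075,-0.058,0,0,0,0,1],
    [-0.075,-0.058,0,0,0,0,1],
    [-0.075,-0.058,0,0,0,0,1],
    [-0.075,-0.058,0,0,0,0,1],
    [-0.075,-0.058,0,0,0,0,1],
    [-0.075,-0.058,0,0,0,0,1]
  ],
  "squeeze": 40
}}

```text
t: 0.9
ee_pos: [0.4012, 0.3393, 0.3099]
orientation: [[-0.912, 0.411, -0.0], [0.411, 0.912, -0.0], [0.0, -0.0, -1.0]]
contact_force: [2.1, -0.0, -0.8]
gripper_width: 0.999
```

{"fn": "servo_tool", "kwargs": {
  "increments": [
    [-0.075,-0.058,0,0,0,0,1],
    [-0.075,-0.058,0,0,0,0,1],
    [-0.075,-0.058,0,0,0,0,1],
    [-0.075,-0.058,0,0,0,0,1],
    [0,0,0,0,0,0,1]
  ]
}}

```text
t: 1.4
ee_pos: [0.4929, 0.1657, 0.3097]
orientation: [[-0.907, 0.422, 0.001], [0.422, 0.907, -0.004], [-0.002, -0.003, -1.0]]
contact_force: [-1.2, 0.1, -0.3]
gripper_width: 0.999
```

Run:
```python
from h import *
np.set_printoptions(precision=3,suppress=True)
o=manip.get_obs(); print(o["t"],o["joints"],o["ee_pos"],o["orientation"])
```

```text
1.4 [-0.203  0.164 -0.198  1.768  0.038  1.213  0.723] [0.493 0.166 0.31 ] [[-0.907  0.422  0.001]
 [ 0.422  0.907 -0.004]
 [-0.002 -0.003 -1.   ]]
```

{"fn": "servo_tool", "kwargs": {
  "increments": [
    [0,0,0,0,0,-0.146,1],
    [0,0,0,0,0,-0.146,1],
    [0,0,0,0,0,-0.146,1],
    [0,0,0,0,0,-0.146,1],
    [0,0,0,0,0,0,1],
    [0,0,0,0,0,0,1]
  ]
}}

```text
t: 2.0
ee_pos: [0.4896, 0.1742, 0.31]
orientation: [[-0.999, -0.032, -0.001], [-0.032, 0.999, -0.0], [0.001, 0.0, -1.0]]
contact_force: [-0.7, -0.3, -0.4]
gripper_width: 1.001
```

Run:
```python
from h import *
np.set_printoptions(precision=4,suppress=True)
d=snap("wrist","w1",s=1.42)
o=manip.get_obs(); print(o["t"],o["joints"],o["ee_pos"],o["orientation"])
print(-d["R"].T@np.ravel(d["t"]),d["R"])
print([proj("w1",p)*1.42 for p in((.489,.173,.181),(.489,.173,.151),(.569,.175,.129))])
```

```text
2.05 [-0.1736  0.1657 -0.2482  1.7676  0.0431  1.2141  1.1696] [0.4896 0.1741 0.31  ] [[-0.9995 -0.0324 -0.0005]
 [-0.0324  0.9995 -0.    ]
 [ 0.0005 -0.     -1.    ]]
[0.4198 0.1717 0.4637] [[-0.0314  0.9995  0.0004]
 [ 0.961   0.0301  0.2749]
 [ 0.2747  0.009  -0.9615]]
[array([396.2379, 272.9554]), array([396.3623, 263.0742]), array([395.8942, 352.7423])]
```

View pics/w1.png

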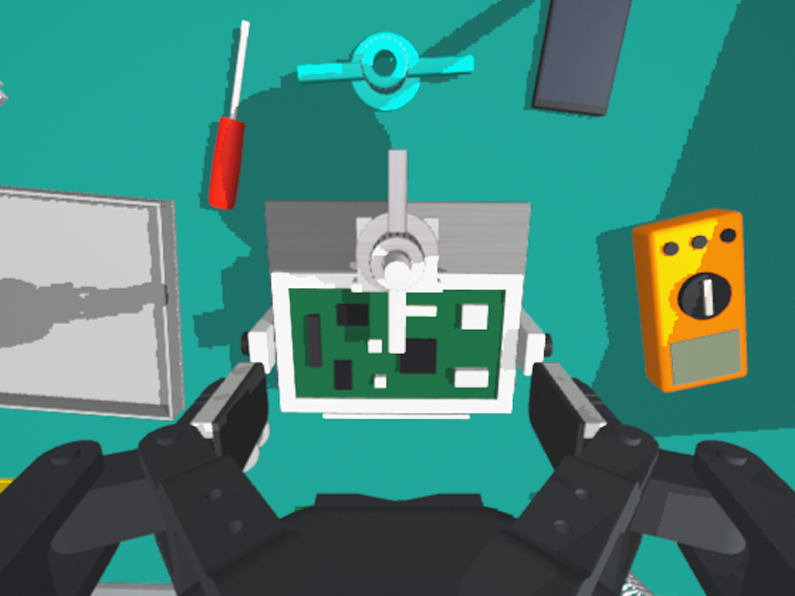

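The wrist view shows the stud top at about (398,270) and the arm tips at (397,150) and (397,353). The nut axis is therefore near (0.4885, 0.174), and its arms line up with the tool. J7 increases anticlockwise, so I'll wind it back 180° before gripping.

{"fn": "servo_tool", "kwargs": {
  "increments": [
    [0.002,0,0.009,0,0,0.19,1],
    [0,0,0.009,0,0,0.19,1],
    [0,0,0.009,0,0,0.19,1],
    [0,0,0.009,0,0,0.19,1],
    [0,0,0.009,0,0,0.19,1],
    [0,0,0.009,0,0,0.19,1],
    [0,0,0.009,0,0,0.19,1],
    [0,0,0.009,0,0,0.19,1]
  ]
}}

```text
t: 2.85
ee_pos: [0.4887, 0.1741, 0.2739]
orientation: [[-0.393, 0.92, -0.0], [0.92, 0.393, -0.0], [0.0, -0.0, -1.0]]
contact_force: [0.3, 0.1, 0.1]
gripper_width: 1.002
```

{"fn": "servo_tool", "kwargs": {
  "increments": [
    [0,0,0.009,0,0,0.19,1],
    [0,0,0.009,0,0,0.19,1],
    [0,0,0.009,0,0,0.19,1],
    [0,0,0.009,0,0,0.19,1],
    [0,0,0.009,0,0,0.19,1],
    [0,0,0.009,0,0,0.19,1],
    [0,0,0.009,0,0,0.19,1],
    [0,0,0.009,0,0,0.19,1]
  ]
}}

```text
t: 3.65
ee_pos: [0.4888, 0.1741, 0.238]
orientation: [[0.71, 0.704, -0.0], [0.704, -0.71, 0.0], [-0.0, -0.0, -1.0]]
contact_force: [-0.1, -0.4, -0.5]
gripper_width: 1.0
```

{"fn": "servo_tool", "kwargs": {
  "increments": [
    [0,0,0.009,0,0,0.19,1],
    [0,0,0.009,0,0,0.19,1],
    [0,0,0.009,0,0,0.19,1],
    [0,0,0.009,0,0,0.19,1],
    [0,0,0,0,0,0.19,1],
    [0,0,0,0,0,0,1],
    [0,0,0,0,0,0,1]
  ]
}}

```text
t: 4.35
ee_pos: [0.4888, 0.1741, 0.2202]
orientation: [[0.999, 0.046, 0.0], [0.046, -0.999, -0.0], [0.0, 0.0, -1.0]]
contact_force: [-0.9, -0.5, 0.3]
gripper_width: 1.002
```

Run:
```python
from h import *
np.set_printoptions(precision=4,suppress=True)
o=manip.get_obs(); print(o["t"],o["joints"],o["ee_pos"],o["orientation"])
```

```text
4.35 [-0.4765  0.2348  0.0957  1.8924 -0.0261  1.0155 -1.8944] [0.4888 0.1741 0.2202] [[ 0.9989  0.046   0.0001]
 [ 0.046  -0.9989 -0.    ]
 [ 0.0001  0.     -1.    ]]
```

{"fn": "servo_tool", "kwargs": {
  "increments": [
    [0,0,0.032,0,0,0,1],
    [0,0,0.032,0,0,0,1],
    [0,0,0.032,0,0,0,1],
    [0,0,0.032,0,0,0,1],
    [0,0,0.02,0,0,0,1],
    [0,0,0.01,0,0,0,1],
    [0,0,0,0,0,0,1]
  ]
}}

```text
t: 5.05
ee_pos: [0.4886, 0.1738, 0.1408]
orientation: [[0.999, 0.044, -0.001], [0.044, -0.999, -0.0], [-0.001, 0.0, -1.0]]
contact_force: [-0.5, -0.5, 0.4]
gripper_width: 1.0
```

{"fn": "servo_tool", "kwargs": {
  "increments": [
    [0,0,0.01,0,0,0,1],
    [0,0,0.005,0,0,0,0.4],
    [0,0,0,0,0,0,0],
    [0,0,0,0,0,0,-0.2],
    [0,0,0,0,0,0,-1],
    [0,0,0,0,0,0,-1],
    [0,0,0,0,0,0,-1],
    [0,0,0,0,0,0,-1]
  ]
}}

```text
t: 5.85
ee_pos: [0.4893, 0.1738, 0.1344]
orientation: [[0.999, 0.043, 0.001], [0.043, -0.999, 0.0], [0.001, -0.0, -1.0]]
contact_force: [-1.4, -0.7, 5.2]
gripper_width: 0.436
```

Run:
```python
from h import *
np.set_printoptions(precision=4,suppress=True)
o=manip.get_obs(); print(o["t"],o["joints"],o["ee_pos"],o["orientation"],o["ft_torque"])
d=snap("wrist","w2",s=1.42)
```

```text
5.85 [-0.4681  0.345   0.0895  1.9696 -0.0409  0.8277 -1.8845] [0.4893 0.1738 0.1344] [[ 0.9991  0.0425  0.0009]
 [ 0.0425 -0.9991  0.0002]
 [ 0.0009 -0.0002 -1.    ]] [-0.2688  0.2426  0.0006]
```

View pics/w2.png

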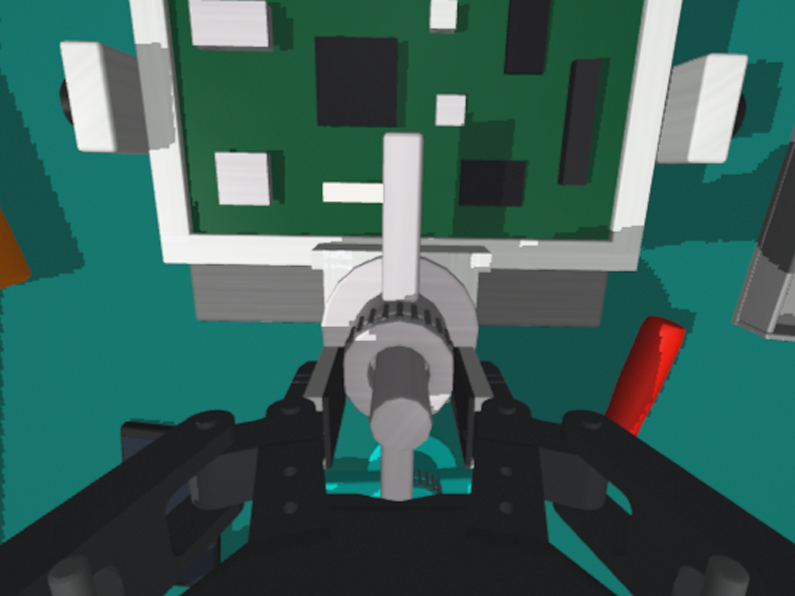

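{"fn": "servo_tool", "kwargs": {
  "increments": [
    [0,0,0,0,0,0,-1],
    [0,0,0,0,0,0,-1],
    [0,0,0,0,0,0,-1]
  ]
}}

```text
t: 6.2
ee_pos: [0.4893, 0.1738, 0.1344]
orientation: [[0.999, 0.043, 0.001], [0.043, -0.999, 0.0], [0.001, -0.0, -1.0]]
contact_force: [-0.8, -1.9, 6.3]
gripper_width: 0.436
```

Run:
```python
from h import *
np.set_printoptions(precision=4,suppress=True)
o=manip.get_obs(); print(o["t"],o["joints"],o["ee_pos"],o["ft_torque"],o["contact_force"])
```

```text
6.2 [-0.4681  0.345   0.0895  1.9697 -0.0408  0.8277 -1.8845] [0.4893 0.1738 0.1344] [-0.2633  0.2328 -0.0159] [-0.7927 -1.8518  6.3121]
```

{"fn": "servo_tool", "kwargs": {
  "increments": [
    [0,0,-0.002,0,0,-0.1,-1],
    [0,0,-0.001,0,0,-0.19,-1],
    [0,0,-0.001,0,0,-0.19,-1],
    [0,0,-0.001,0,0,-0.19,-1],
    [0,0,-0.001,0,0,-0.19,-1]
  ]
}}

```text
t: 6.7
ee_pos: [0.4882, 0.1738, 0.136]
orientation: [[0.749, 0.663, -0.001], [0.663, -0.749, -0.0], [-0.001, -0.001, -1.0]]
contact_force: [-0.4, 0.3, -3.6]
gripper_width: 0.432
```

Run:
```python
from h import *
np.set_printoptions(precision=4,suppress=True)
o=manip.get_obs(); print(o["t"],o["joints"],o["ee_pos"],o["ft_torque"],o["contact_force"])
d=snap("wrist","w3",s=1)
d=snap("scene","s3",crop=(225,100,425,300),s=2)
a=cv2.imread("pics/w3.png");b=cv2.imread("pics/s3.png");cv2.imwrite("pics/c3.png",np.hstack([cv2.resize(a,(500,375)),cv2.resize(b[:375,:],(300,281),interpolation=3) if 0 else b[:375,:300]]))
```

```text
6.7 [-0.3555  0.343  -0.0457  1.9651  0.0205  0.8352 -1.2586] [0.4882 0.1738 0.136 ] [0.0541 0.0305 0.0022] [-0.405   0.3179 -3.5632]
```

View pics/c3.png

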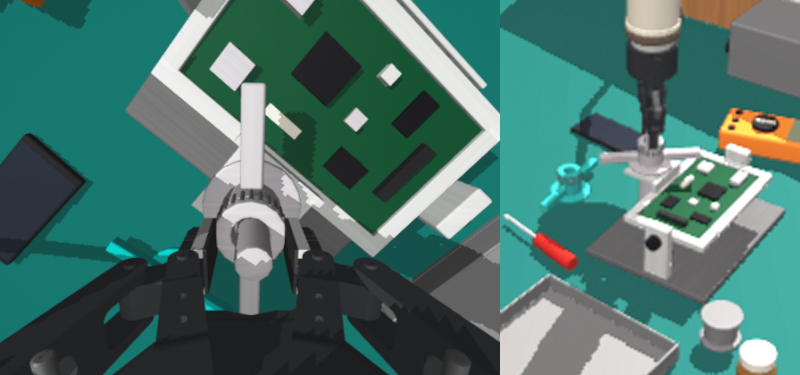

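The nut turns with the gripper: its arm stays vertical in the wrist view, and the forces are small. I'll carry on turning.

{"fn": "servo_tool", "kwargs": {
  "increments": [
    [0,0,-0.001,0,0,-0.19,-1],
    [0,0,-0.001,0,0,-0.19,-1],
    [0,0,-0.001,0,0,-0.19,-1],
    [0,0,-0.001,0,0,-0.19,-1],
    [0,0,-0.001,0,0,-0.19,-1],
    [0,0,-0.001,0,0,-0.19,-1],
    [0,0,-0.001,0,0,-0.19,-1],
    [0,0,-0.001,0,0,-0.19,-1]
  ]
}}

```text
t: 7.6
ee_pos: [0.4885, 0.1733, 0.1402]
orientation: [[-0.336, 0.942, -0.001], [0.942, 0.336, -0.001], [-0.0, -0.001, -1.0]]
contact_force: [0.5, -2.1, -3.0]
gripper_width: 0.434
```

{"fn": "servo_tool", "kwargs": {
  "increments": [
    [0,0,-0.001,0,0,-0.19,-1],
    [0,0,-0.001,0,0,-0.19,-1],
    [0,0,-0.001,0,0,-0.19,-1],
    [0,0,-0.001,0,0,-0.19,-1],
    [0,0,-0.001,0,0,-0.19,-1],
    [0,0,-0.001,0,0,-0.19,-1],
    [0,0,-0.001,0,0,-0.19,-1],
    [0,0,-0.001,0,0,-0.19,-1]
  ]
}}

```text
t: 8.4
ee_pos: [0.4888, 0.1732, 0.1442]
orientation: [[-0.999, 0.035, -0.001], [0.035, 0.999, -0.001], [0.0, -0.001, -1.0]]
contact_force: [0.8, -1.0, -2.6]
gripper_width: 0.434
```

Run:
```python
from h import *
np.set_printoptions(precision=4,suppress=True)
o=manip.get_obs(); print(o["t"],o["joints"],o["ee_pos"],o["ft_torque"],o["contact_force"])
```

```text
8.4 [ 0.0382  0.3768 -0.5188  1.9454  0.2395  0.8803  0.9316] [0.4888 0.1732 0.1442] [-0.3083 -0.1709 -0.0143] [ 0.8405 -0.9565 -2.562 ]
```

{"fn": "servo_tool", "kwargs": {
  "increments": [
    [0,0,-0.001,0,0,-0.19,-1],
    [0,0,-0.001,0,0,-0.19,-1],
    [0,0,-0.001,0,0,-0.19,-1],
    [0,0,-0.001,0,0,-0.19,-1],
    [0,0,-0.001,0,0,-0.19,-1]
  ]
}}

```text
t: 8.9
ee_pos: [0.489, 0.1729, 0.1467]
orientation: [[-0.758, -0.653, -0.0], [-0.653, 0.758, -0.001], [0.001, -0.001, -1.0]]
contact_force: [1.3, -1.2, -3.5]
gripper_width: 0.428
```

{"fn": "servo_tool", "kwargs": {
  "increments": [
    [0,0,-0.001,0,0,-0.19,-1],
    [0,0,-0.001,0,0,-0.19,-1],
    [0,0,-0.001,0,0,-0.19,-1],
    [0,0,-0.001,0,0,-0.19,-1],
    [0,0,-0.001,0,0,-0.19,-1],
    [0,0,0,0,0,0,-1]
  ]
}}

```text
t: 9.5
ee_pos: [0.489, 0.1736, 0.1493]
orientation: [[-0.117, -0.993, -0.0], [-0.993, 0.117, 0.0], [-0.0, 0.0, -1.0]]
contact_force: [0.3, -0.5, -3.2]
gripper_width: 0.432
```

Run:
```python
from h import *
np.set_printoptions(precision=4,suppress=True)
o=manip.get_obs(); print(o["t"],o["joints"],o["ee_pos"],o["orientation"],o["ft_torque"],o["contact_force"])
```

```text
9.5 [ 0.2901  0.4521 -0.8442  1.9337  0.4159  0.939   2.2678] [0.489  0.1736 0.1493] [[-0.1171 -0.9931 -0.0004]
 [-0.9931  0.1171  0.0004]
 [-0.0003  0.0004 -1.    ]] [-0.0501 -0.28    0.0185] [ 0.2994 -0.4703 -3.1872]
```

Turned 261° with a 14.9 mm rise, which matches the thread pitch. Now I'll release, lift over the arms, wind back about 197° and grip again.

{"fn": "servo_tool", "kwargs": {
  "increments": [
    [0,0,0,0,0,0,1],
    [0,0,0,0,0,0,1],
    [0,0,0,0,0,0,1],
    [0,0,0,0,0,0,1],
    [0,0,0,0,0,0,1],
    [0,0,-0.03,0,0,0,1],
    [0,0,-0.03,0,0,0,1],
    [0,0,0,0,0,0,1]
  ]
}}

```text
t: 10.3
ee_pos: [0.4907, 0.175, 0.1827]
orientation: [[-0.114, -0.993, 0.005], [-0.993, 0.114, 0.001], [-0.002, -0.005, -1.0]]
contact_force: [1.2, 0.3, 0.7]
gripper_width: 0.998
```

{"fn": "servo_tool", "kwargs": {
  "increments": [
    [0,0,0,0,0,0.19,1],
    [0,0,0,0,0,0.19,1],
    [0,0,0,0,0,0.19,1],
    [0,0,0,0,0,0.19,1],
    [0,0,0,0,0,0.19,1],
    [0,0,0,0,0,0.19,1],
    [0,0,0,0,0,0.19,1],
    [0,0,0,0,0,0.19,1]
  ]
}}

```text
t: 11.1
ee_pos: [0.489, 0.174, 0.1801]
orientation: [[-0.967, -0.254, 0.001], [-0.254, 0.967, 0.0], [-0.001, -0.0, -1.0]]
contact_force: [0.0, -0.4, -0.7]
gripper_width: 1.004
```

{"fn": "servo_tool", "kwargs": {
  "increments": [
    [0,0,0,0,0,0.19,1],
    [0,0,0,0,0,0.19,1],
    [0,0,0,0,0,0.19,1],
    [0,0,0,0,0,0.19,1],
    [0,0,0,0,0,0.19,1],
    [0,0,0,0,0,0.19,1],
    [0,0,0,0,0,0.19,1],
    [0,0,0,0,0,0.19,1]
  ]
}}

```text
t: 11.9
ee_pos: [0.489, 0.174, 0.1801]
orientation: [[-0.592, 0.806, 0.001], [0.806, 0.592, 0.0], [-0.0, 0.001, -1.0]]
contact_force: [0.6, 0.0, 0.2]
gripper_width: 0.996
```

{"fn": "servo_tool", "kwargs": {
  "increments": [
    [0,0,0,0,0,0.19,1],
    [0,0,0,0,0,0.19,1],
    [0,0,0,0,0,0.19,1],
    [0,0,0,0,0,0.19,1],
    [0,0,0,0,0,0.19,1],
    [0,0,0,0,0,0.19,1],
    [0,0,0,0,0,0.19,1],
    [0,0,0,0,0,0,1]
  ]
}}

```text
t: 12.7
ee_pos: [0.4889, 0.1741, 0.18]
orientation: [[0.395, 0.919, 0.001], [0.919, -0.395, 0.0], [0.0, 0.0, -1.0]]
contact_force: [0.4, -0.4, 0.8]
gripper_width: 0.997
```

Run:
```python
from h import *
np.set_printoptions(precision=4,suppress=True)
o=manip.get_obs(); print(o["t"],o["joints"],o["ee_pos"],o["orientation"],o["contact_force"])
d=snap("wrist","w4",s=1)
```

```text
12.7 [-0.2101  0.2916 -0.2164  1.9237  0.077   0.9335 -0.8696] [0.4889 0.1741 0.18  ] [[ 0.395   0.9187  0.0006]
 [ 0.9187 -0.395   0.0002]
 [ 0.0004  0.0005 -1.    ]] [ 0.423  -0.4335  0.7615]
```

View pics/w4.png

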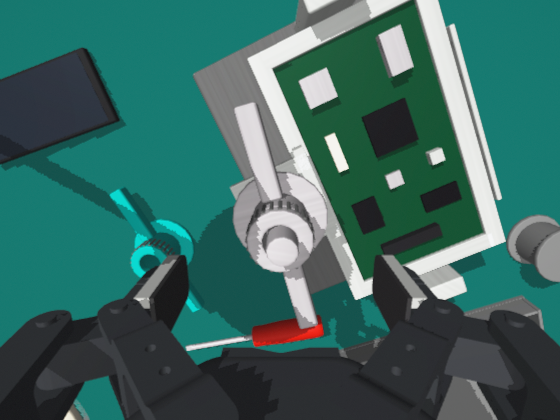

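The nut is where I left it, with its arms about 15° off square to the jaws as planned. Next I'll descend and grip.

{"fn": "servo_tool", "kwargs": {
  "increments": [
    [0,0,0.03,0,0,0,1],
    [0,0,0.03,0,0,0,1],
    [0,0,0,0,0,0,0.2],
    [0,0,0,0,0,0,-1],
    [0,0,0,0,0,0,-1],
    [0,0,0,0,0,0,-1],
    [0,0,0,0,0,0,-1],
    [0,0,0,0,0,0,-1]
  ]
}}

```text
t: 13.55
ee_pos: [0.4894, 0.1742, 0.1506]
orientation: [[0.394, 0.919, 0.001], [0.919, -0.394, 0.001], [0.001, 0.001, -1.0]]
contact_force: [-0.7, -0.6, 6.5]
gripper_width: 0.424
```

{"fn": "servo_tool", "kwargs": {
  "increments": [
    [0,0,0,0,0,0,-1],
    [0,0,-0.002,0,0,-0.1,-1],
    [0,0,-0.001,0,0,-0.19,-1],
    [0,0,-0.001,0,0,-0.19,-1],
    [0,0,-0.001,0,0,-0.19,-1]
  ]
}}

```text
t: 14.05
ee_pos: [0.4896, 0.1738, 0.1525]
orientation: [[-0.127, 0.992, 0.001], [0.992, 0.127, 0.0], [-0.0, 0.001, -1.0]]
contact_force: [0.0, -0.6, 0.3]
gripper_width: 0.423
```

{"fn": "servo_tool", "kwargs": {
  "increments": [
    [0,0,-0.001,0,0,-0.19,-1],
    [0,0,-0.001,0,0,-0.19,-1],
    [0,0,-0.001,0,0,-0.19,-1],
    [0,0,-0.001,0,0,-0.19,-1],
    [0,0,-0.001,0,0,-0.19,-1],
    [0,0,-0.001,0,0,-0.19,-1],
    [0,0,-0.001,0,0,-0.19,-1],
    [0,0,-0.001,0,0,-0.19,-1]
  ]
}}

```text
t: 14.85
ee_pos: [0.4891, 0.1738, 0.1564]
orientation: [[-0.969, 0.247, 0.001], [0.247, 0.969, 0.0], [-0.001, 0.0, -1.0]]
contact_force: [-1.0, -0.3, 3.2]
gripper_width: 0.421
```

{"fn": "servo_tool", "kwargs": {
  "increments": [
    [0,0,-0.001,0,0,-0.19,-1],
    [0,0,-0.001,0,0,-0.19,-1],
    [0,0,-0.001,0,0,-0.19,-1],
    [0,0,-0.001,0,0,-0.19,-1],
    [0,0,-0.001,0,0,-0.19,-1],
    [0,0,-0.001,0,0,-0.19,-1],
    [0,0,-0.001,0,0,-0.19,-1],
    [0,0,-0.001,0,0,-0.19,-1]
  ]
}}

```text
t: 15.65
ee_pos: [0.4888, 0.1733, 0.1603]
orientation: [[-0.587, -0.81, -0.0], [-0.81, 0.587, -0.001], [0.001, -0.0, -1.0]]
contact_force: [-1.0, -1.9, 2.8]
gripper_width: 0.424
```

Run:
```python
from h import *
np.set_printoptions(precision=4,suppress=True)
o=manip.get_obs(); print(o["t"],o["joints"],o["ee_pos"],o["orientation"],o["ft_torque"],o["contact_force"])
```

```text
15.65 [ 0.2606  0.4189 -0.8011  1.9261  0.3685  0.9488  1.7978] [0.4888 0.1733 0.1603] [[-0.5868 -0.8097 -0.0002]
 [-0.8097  0.5868 -0.0009]
 [ 0.0008 -0.0004 -1.    ]] [-0.308   0.2111 -0.0931] [-1.0003 -1.8502  2.8069]
```

{"fn": "servo_tool", "kwargs": {
  "increments": [
    [0,0,-0.001,0,0,-0.19,-1],
    [0,0,-0.001,0,0,-0.19,-1],
    [0,0,-0.001,0,0,-0.19,-1],
    [0,0,-0.001,0,0,-0.19,-1],
    [0,0,-0.0005,0,0,-0.1,-1],
    [0,0,-0.002,0,0,0,-1],
    [0,0,-0.002,0,0,0,-1]
  ]
}}

```text
t: 16.35
ee_pos: [0.4888, 0.1728, 0.1639]
orientation: [[0.04, -0.999, -0.001], [-0.999, -0.04, -0.001], [0.001, 0.001, -1.0]]
contact_force: [0.9, -2.9, -4.3]
gripper_width: 0.422
```

Run:
```python
from h import *
np.set_printoptions(precision=4,suppress=True)
o=manip.get_obs(); print(o["t"],o["joints"],o["ee_pos"],o["orientation"],o["ft_torque"],o["contact_force"])
```

```text
16.35 [ 0.3724  0.4688 -0.9546  1.9201  0.4578  0.9887  2.3889] [0.4888 0.1728 0.1639] [[ 0.0397 -0.9992 -0.0006]
 [-0.9992 -0.0397 -0.001 ]
 [ 0.0009  0.0007 -1.    ]] [-0.5516 -0.4223 -0.0233] [ 0.8589 -2.886  -4.3196]
```

{"fn": "servo_tool", "kwargs": {
  "increments": [
    [0,0,-0.004,0,0,0,-1],
    [0,0,-0.004,0,0,0,-1],
    [0,0,0,0,0,0,-1]
  ]
}}

```text
t: 16.65
ee_pos: [0.4888, 0.1729, 0.1684]
orientation: [[0.042, -0.999, -0.0], [-0.999, -0.042, -0.002], [0.002, 0.0, -1.0]]
contact_force: [2.0, -4.3, -4.1]
gripper_width: 0.423
```

{"fn": "servo_tool", "kwargs": {
  "increments": [
    [0,0,-0.012,0,0,0,-1],
    [0,0,-0.02,0,0,0,-1],
    [0,0,-0.02,0,0,0,-1],
    [0,0,-0.02,0,0,0,-1],
    [0,0,-0.03,0,0,0,-1],
    [0,0,-0.03,0,0,0,-1],
    [0,0,-0.02,0,0,0,-1]
  ]
}}

```text
t: 17.35
ee_pos: [0.4894, 0.1747, 0.2466]
orientation: [[0.043, -0.999, 0.002], [-0.999, -0.043, 0.001], [-0.001, -0.002, -1.0]]
contact_force: [0.3, -0.8, -2.7]
gripper_width: 0.423
```

{"fn": "servo_tool", "kwargs": {
  "increments": [
    [0,0,0,0,0,0.15,-1],
    [0,0,0,0,0,0.19,-1],
    [0,0,0,0,0,0.19,-1],
    [0,0,0,0,0,0.19,-1],
    [0,0,0,0,0,0.19,-1],
    [0,0,0,0,0,0.19,-1],
    [0,0,0,0,0,0.15,-1],
    [0,0,0,0,0,0,-1]
  ]
}}

```text
t: 18.15
ee_pos: [0.4889, 0.1742, 0.2451]
orientation: [[-0.807, -0.59, 0.001], [-0.59, 0.807, 0.0], [-0.001, -0.0, -1.0]]
contact_force: [0.0, -0.3, -2.3]
gripper_width: 0.424
```

Run:
```python
from h import *
np.set_printoptions(precision=4,suppress=True)
o=manip.get_obs(); print(o["t"],o["joints"],o["ee_pos"],o["orientation"],o["ft_torque"],o["contact_force"])
print("tool shift units to tray:",o["orientation"].T@(np.array([.577,-.186,.245])-o["ee_pos"])/.5)
snap("wrist","w5",s=1);
d=snap("scene","s5",s=1); a=cv2.imread("pics/w5.png");b=cv2.imread("pics/s5.png");cv2.imwrite("pics/c5.png",np.hstack([cv2.resize(a,(400,300)),b[100:400,100:500]]))
```

```text
18.15 [ 0.3012  0.3033 -0.828   1.8401  0.249   1.105   1.5848] [0.4889 0.1742 0.2451] [[-0.8074 -0.59    0.0006]
 [-0.59    0.8074  0.0001]
 [-0.0006 -0.0003 -1.    ]] [-0.0713 -0.0154  0.0263] [ 0.0444 -0.2582 -2.2561]
tool shift units to tray: [ 0.2828 -0.6856  0.0003]
```

View pics/c5.png

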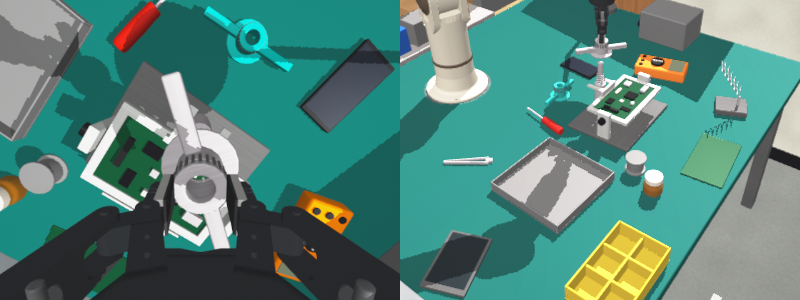

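The nut is off the stud and hanging in the gripper, carrying about 2.4 N, and the cradle is still flat. Next is the move to the tray.

{"fn": "servo_tool", "kwargs": {
  "increments": [
    [0.015,-0.035,0,0,0,0,-1],
    [0.03,-0.072,0,0,0,0,-1],
    [0.03,-0.072,0,0,0,0,-1],
    [0.03,-0.072,0,0,0,0,-1],
    [0.03,-0.072,0,0,0,0,-1],
    [0.03,-0.072,0,0,0,0,-1],
    [0.03,-0.072,0,0,0,0,-1],
    [0.03,-0.072,0,0,0,0,-1]
  ]
}}

```text
t: 19.05
ee_pos: [0.5575, -0.1116, 0.2446]
orientation: [[-0.805, -0.593, 0.0], [-0.593, 0.805, 0.0], [-0.0, 0.0, -1.0]]
contact_force: [0.4, 0.5, -2.3]
gripper_width: 0.42
```

{"fn": "servo_tool", "kwargs": {
  "increments": [
    [0.03,-0.072,0,0,0,0,-1],
    [0.02,-0.05,0,0,0,0,-1],
    [0.008,-0.025,0,0,0,0,-1],
    [0,0,0,0,0,0,-1],
    [0,0,0,0,0,0,-1]
  ]
}}

```text
t: 19.55
ee_pos: [0.5772, -0.1842, 0.2443]
orientation: [[-0.805, -0.593, -0.0], [-0.593, 0.805, 0.002], [-0.001, 0.002, -1.0]]
contact_force: [-0.1, 1.9, -3.3]
gripper_width: 0.425
```

Run:
```python
from h import *
np.set_printoptions(precision=4,suppress=True)
o=manip.get_obs(); print(o["t"],o["joints"],o["ee_pos"],o["orientation"],o["ft_torque"],o["contact_force"])
print("tool shift units to tray:",o["orientation"].T@(np.array([.577,-.186,.033])-o["ee_pos"])/.5)
```

```text
19.55 [ 0.76    0.4425 -0.6599  1.6342  0.2877  1.1653  2.2372] [ 0.5772 -0.1842  0.2443] [[-0.8055 -0.5926 -0.0004]
 [-0.5926  0.8055  0.0019]
 [-0.0008  0.0018 -1.    ]] [ 0.0523  0.0004 -0.011 ] [-0.1257  1.9268 -3.3221]
tool shift units to tray: [ 0.0027 -0.0034  0.4226]
```

{"fn": "servo_tool", "kwargs": {
  "increments": [
    [0,0,0.04,0,0,0,-1],
    [0,0,0.06,0,0,0,-1],
    [0,0,0.06,0,0,0,-1],
    [0,0,0.06,0,0,0,-1],
    [0,0,0.06,0,0,0,-1],
    [0,0,0.05,0,0,0,-1],
    [0,0,0.03,0,0,0,-1],
    [0,0,0.016,0,0,0,-1]
  ]
}}

```text
t: 20.35
ee_pos: [0.5768, -0.1842, 0.0555]
orientation: [[-0.805, -0.593, -0.001], [-0.593, 0.805, 0.001], [0.0, 0.002, -1.0]]
contact_force: [0.5, -0.3, -3.2]
gripper_width: 0.426
```

{"fn": "servo_tool", "kwargs": {
  "increments": [
    [0,0,0.012,0,0,0,-1],
    [0,0,0.008,0,0,0,-1],
    [0,0,0.008,0,0,0,-1],
    [0,0,0.004,0,0,0,-1],
    [0,0,0,0,0,0,-1]
  ]
}}

```text
t: 20.85
ee_pos: [0.5773, -0.1865, 0.0406]
orientation: [[-0.807, -0.59, 0.0], [-0.59, 0.807, -0.0], [-0.0, -0.0, -1.0]]
contact_force: [-0.4, 0.2, -1.7]
gripper_width: 0.422
```

{"fn": "servo_tool", "kwargs": {
  "increments": [
    [0,0,0.004,0,0,0,-1],
    [0,0,0.004,0,0,0,-1],
    [0,0,0.003,0,0,0,-1],
    [0,0,0,0,0,0,-1]
  ]
}}

```text
t: 21.25
ee_pos: [0.5772, -0.1873, 0.0359]
orientation: [[-0.807, -0.59, -0.0], [-0.59, 0.807, -0.001], [0.001, -0.001, -1.0]]
contact_force: [-3.4, -0.5, 5.8]
gripper_width: 0.421
```

The nut is down on the tray floor, with the force changing from -2 N to +6 N. I'll release it and rise.

{"fn": "servo_tool", "kwargs": {
  "increments": [
    [0,0,-0.002,0,0,0,-0.1],
    [0,0,0,0,0,0,0.2],
    [0,0,0,0,0,0,1],
    [0,0,0,0,0,0,1],
    [0,0,0,0,0,0,1],
    [0,0,0,0,0,0,1],
    [0,0,-0.02,0,0,0,1],
    [0,0,-0.04,0,0,0,1]
  ]
}}

```text
t: 22.05
ee_pos: [0.5759, -0.186, 0.0652]
orientation: [[-0.807, -0.591, -0.003], [-0.591, 0.807, 0.001], [0.002, 0.003, -1.0]]
contact_force: [-0.1, -0.5, -0.2]
gripper_width: 0.997
```

{"fn": "servo_tool", "kwargs": {
  "increments": [
    [0,0,-0.08,0,0,0,1],
    [0,0,-0.09,0,0,0,1],
    [0,0,-0.09,0,0,0,-1],
    [0,0,-0.06,0,0,0,-1],
    [0,0,0,0,0,0,-1],
    [0,0,0,0,0,0,-1]
  ]
}}

```text
t: 22.65
ee_pos: [0.5776, -0.1866, 0.2273]
orientation: [[-0.807, -0.591, 0.002], [-0.591, 0.807, -0.001], [-0.001, -0.002, -1.0]]
contact_force: [-0.6, -0.1, -0.2]
gripper_width: 0.331
```

Run:
```python
from h import *
np.set_printoptions(precision=4,suppress=True)
o=manip.get_obs(); print(o["t"],o["joints"],o["ee_pos"],o["orientation"],o["contact_force"])
snap("wrist","w6",s=1);
d=snap("scene","s6",s=1); a=cv2.imread("pics/w6.png");b=cv2.imread("pics/s6.png");cv2.imwrite("pics/c6.png",np.hstack([cv2.resize(a,(400,300)),b[150:375,150:450].repeat(1,0) if 0 else cv2.resize(b[140:365,170:470],(400,300),interpolation=cv2.INTER_CUBIC)]))
# far rail estimate: frame yaw from nut/base
for yaw in (1.0,1.8):
    c,s=np.cos(np.radians(yaw)),np.sin(np.radians(yaw)); print(yaw,.489+.154*c,.174+.154*s)
```

```text
22.65 [ 0.7583  0.4585 -0.6555  1.653   0.3037  1.1318  2.2254] [ 0.5776 -0.1866  0.2273] [[-0.8069 -0.5906  0.0019]
 [-0.5906  0.8069 -0.0012]
 [-0.0008 -0.0021 -1.    ]] [-0.6408 -0.1464 -0.1955]
1.0 0.6429765450540843 0.17668767059134166
1.8 0.6429240102963226 0.17883725689803173
```

View pics/c6.png

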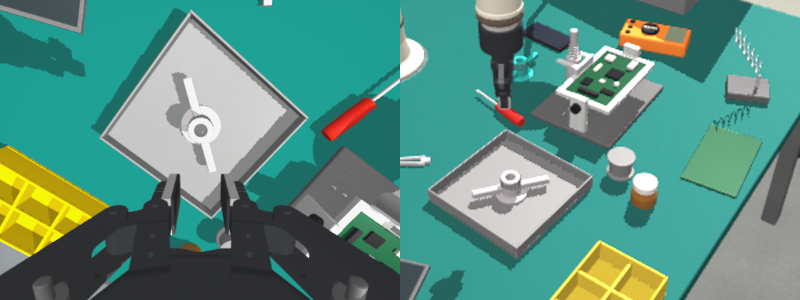

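The nut stands upright near the middle of the tray, at about (203,128) in the wrist half of the picture. Next is the cradle: with the fingers shut, I'll turn square to the rail and move above it.

{"fn": "servo_tool", "kwargs": {
  "increments": [
    [0,0,0,0,0,0.15,-1],
    [0,0,0,0,0,0.18,-1],
    [0,0,0,0,0,0.18,-1],
    [0,0,0,0,0,0.15,-1],
    [0,0,0,0,0,0.11,-1],
    [0,0,0,0,0,0,-1]
  ]
}}

```text
t: 23.35
ee_pos: [0.5762, -0.1861, 0.2243]
orientation: [[-1.0, -0.027, -0.003], [-0.027, 1.0, 0.001], [0.003, 0.001, -1.0]]
contact_force: [0.7, 0.7, -1.1]
gripper_width: 0.002
```

{"fn": "servo_tool", "kwargs": {
  "increments": [
    [-0.012,0.05,0,0,0,0,-1],
    [-0.02,0.085,0,0,0,0,-1],
    [-0.02,0.085,0,0,0,0,-1],
    [-0.02,0.085,0,0,0,0,-1],
    [-0.02,0.085,0,0,0,0,-1],
    [-0.02,0.085,0,0,0,0,-1],
    [-0.02,0.085,0,0,0,0,-1],
    [-0.02,0.085,0,0,0,0,-1]
  ]
}}

```text
t: 24.15
ee_pos: [0.6441, 0.1394, 0.2247]
orientation: [[-1.0, -0.03, -0.002], [-0.03, 1.0, -0.0], [0.002, -0.0, -1.0]]
contact_force: [-0.1, -0.6, 0.2]
gripper_width: -0.002
```

{"fn": "servo_tool", "kwargs": {
  "increments": [
    [-0.02,0.065,0,0,0,0,-1],
    [-0.002,0.016,0,0,0,0,-1],
    [0,0,0.07,0,0,0,-1],
    [0,0,0.06,0,0,0,-1],
    [0,0,0,0,0,0,-1],
    [0,0,0,0,0,0,-1]
  ]
}}

```text
t: 24.75
ee_pos: [0.6539, 0.1778, 0.1603]
orientation: [[-1.0, -0.027, -0.002], [-0.027, 1.0, -0.001], [0.002, -0.001, -1.0]]
contact_force: [0.6, -0.1, 1.5]
gripper_width: -0.001
```

Run:
```python
from h import *
np.set_printoptions(precision=4,suppress=True)
o=manip.get_obs(); print(o["t"],o["joints"],o["ee_pos"],o["orientation"],o["contact_force"])
snap("wrist","w7",s=1);print(proj("w7",[.643,.178,.086]),proj("w7",[.650,.178,.090]))
snap("scene","s7",s=1);a=cv2.imread("pics/w7.png");b=cv2.imread("pics/s7.png");cv2.imwrite("pics/c7.png",np.hstack([cv2.resize(a,(400,300)),cv2.resize(b[130:280,250:450],(400,300),interpolation=cv2.INTER_CUBIC)]))
```

```text
24.75 [ 0.0743  0.6388 -0.5636  1.5213  0.3669  1.0909  1.0266] [0.6539 0.1778 0.1603] [[-0.9996 -0.0273 -0.0022]
 [-0.0273  0.9996 -0.0006]
 [ 0.0023 -0.0006 -1.    ]] [ 0.5881 -0.0927  1.5177]
[281.0446 196.3377] [280.8031 206.7145]
```

View pics/c7.png

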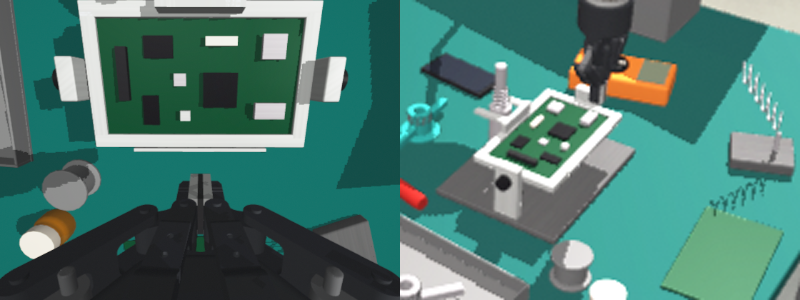

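The shut fingers are just beyond and over the middle of the far rail, which spans about rows 135–146 in the wrist half. Pressing down now.

{"fn": "servo_tool", "kwargs": {
  "increments": [
    [0,0,0.04,0,0,0,-1],
    [0,0,0.04,0,0,0,-1],
    [0,0,0.016,0,0,0,-1],
    [0,0,0.008,0,0,0,-1],
    [0,0,0.008,0,0,0,-1],
    [0,0,0,0,0,0,-1]
  ]
}}

```text
t: 25.45
ee_pos: [0.6548, 0.1789, 0.1055]
orientation: [[-1.0, -0.027, 0.001], [-0.027, 1.0, 0.0], [-0.001, 0.0, -1.0]]
contact_force: [0.2, -1.0, 0.4]
gripper_width: 0.003
```

{"fn": "servo_tool", "kwargs": {
  "increments": [
    [0,0,0.008,0,0,0,-1],
    [0,0,0.008,0,0,0,-1],
    [0.001,0,0.008,0,0,0,-1],
    [0.001,0,0.008,0,0,0,-1],
    [0.002,0,0.008,0,0,0,-1]
  ]
}}

```text
t: 25.95
ee_pos: [0.6522, 0.1787, 0.0845]
orientation: [[-1.0, -0.027, -0.0], [-0.027, 1.0, -0.0], [0.0, 0.0, -1.0]]
contact_force: [-0.1, 0.9, -0.5]
gripper_width: 0.006
```

Run:
```python
from h import *
np.set_printoptions(precision=4,suppress=True)
o=manip.get_obs(); print(o["t"],o["ee_pos"],o["contact_force"],o["ft_torque"])
a=snap("wrist","w8",s=1);snap("scene","s8",s=1);a=cv2.imread("pics/w8.png");b=cv2.imread("pics/s8.png");cv2.imwrite("pics/c8.png",np.hstack([cv2.resize(a,(400,300)),cv2.resize(b[130:280,250:450],(400,300),interpolation=cv2.INTER_CUBIC)]))
```

```text
25.95 [0.6522 0.1787 0.0845] [-0.0519  0.8593 -0.4661] [0.0313 0.0001 0.0037]
```

View pics/c8.png

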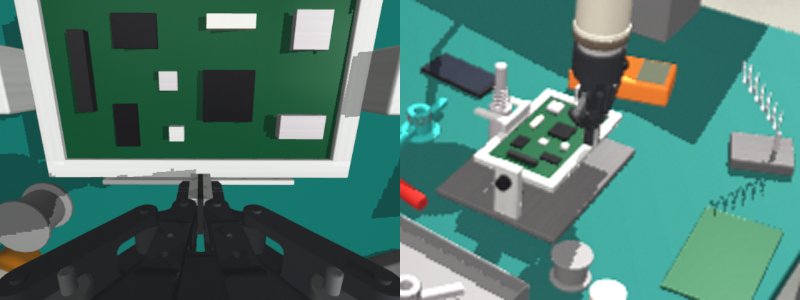

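The cradle still looks flat and there is no contact force, although the tip is nominally below the rail top. I'll check where the tip and rail actually are, numerically.

Run:
```python
from h import *
np.set_printoptions(precision=4,suppress=True)
k=560/400
for f in("w7","w8"):
    for z in (.086,):
        print(f,[proj(f,[x,.178,z])/k for x in(.636,.650)])
    im=np.load(f"pics/{f}.npz")["im"]; 
    for c in(220,320): 
        col=im[150:290,c].astype(int); print(c,[(i+150,tuple(col[i])) for i in range(1,140) if abs(col[i]-col[i-1]).sum()>60])
for f in("w8",):
    for x in(.641,.652,.663):print(x,[proj(f,[x,.178,z])/k for z in(.0675,.085,.12)])
for f,r in(("w7",(135,147,150)),("w8",(162,177,182))):
    for v in r: print(f,v,onz(f,150*k,v*k,.086),onz(f,150*k,v*k,.09))
for c in("s7","s8"): 
    print(c,proj(c,[.65,.067,.086]),proj(c,[.65,.289,.086]))
d=cv2.absdiff(np.load("pics/s7.npz")["im"],np.load("pics/s8.npz")["im"]).sum(2)
cv2.imwrite("pics/d.png",d)
b=np.load("pics/s8.npz")["im"];a=np.load("pics/w8.npz")["im"]
cv2.imwrite("pics/c9.png",np.hstack([cv2.resize(a[210:330,200:360],(400,300),interpolation=3) ,cv2.resize(b[150:240,285:405],(400,300),interpolation=3)]))
```

```text
w7 [array([200.9288, 133.7792]), array([200.5665, 146.5991])]
220 [(187, (np.int64(91), np.int64(105), np.int64(85))), (188, (np.int64(168), np.int64(171), np.int64(169))), (189, (np.int64(226), np.int64(228), np.int64(227))), (205, (np.int64(198), np.int64(203), np.int64(202))), (206, (np.int64(104), np.int64(106), np.int64(105))), (207, (np.int64(156), np.int64(159), np.int64(157))), (208, (np.int64(221), np.int64(224), np.int64(222))), (212, (np.int64(142), np.int64(148), np.int64(118))), (213, (np.int64(108), np.int64(118), np.int64(22)))]
320 [(187, (np.int64(73), np.int64(91), np.int64(64))), (188, (np.int64(156), np.int64(159), np.int64(157))), (189, (np.int64(224), np.int64(227), np.int64(225))), (206, (np.int64(108), np.int64(110), np.int64(108))), (207, (np.int64(145), np.int64(148), np.int64(146))), (208, (np.int64(214), np.int64(216), np.int64(215))), (212, (np.int64(177), np.int64(183), np.int64(172))), (213, (np.int64(108), np.int64(118), np.int64(21)))]
w8 [array([199.9629, 159.0885]), array([199.4691, 176.9392])]
220 [(222, (np.int64(91), np.int64(97), np.int64(90))),
[... 1077 characters left out ...]
ray([199.4588, 169.9786]), array([199.4039, 178.8594]), array([199.2522, 203.3723])]
0.663 [array([199.1235, 182.2189]), array([199.0362, 192.1563]), array([198.7968, 219.4172])]
w7 135 [0.6387 0.1245 0.086 ] [0.6378 0.1254 0.09  ]
w7 147 [0.6519 0.1241 0.086 ] [0.6507 0.125  0.09  ]
w7 150 [0.6552 0.124  0.086 ] [0.654  0.1249 0.09  ]
w8 162 [0.6392 0.1418 0.086 ] [0.6377 0.1427 0.09  ]
w8 177 [0.651  0.1414 0.086 ] [0.6492 0.1423 0.09  ]
w8 182 [0.6551 0.1412 0.086 ] [0.6531 0.1421 0.09  ]
s7 [325.0798 223.2648] [361.5029 187.4498]
s8 [325.0798 223.2648] [361.5029 187.4498][ WARN:0@0.606] global loadsave.cpp:1063 imwrite_ Unsupported depth image for selected encoder is fallbacked to CV_8U.
```

View pics/c9.png

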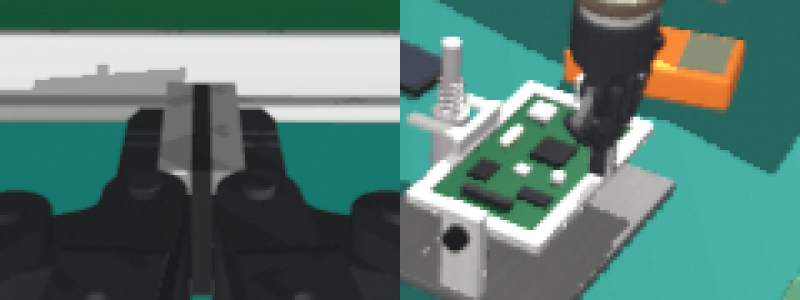

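Run:
```python
from h import *
np.set_printoptions(precision=4,suppress=True)
for s in((342,201),(345,201),(346,203)):
    X=tri(("w8",282,243),("s8",*s)); print(X,proj("w8",X),proj("s8",X))
for p in([.652,.179,.0675],[.652,.179,.09],[.6455,.179,.086]): print(p,proj("s8",p))
o=manip.get_obs();print(o["ee_pos"],o["contact_force"])
# rail corners now vs before, scene: white mask bounding
for f in("s0" if 0 else "scene0","s7","s8"):
    im=np.load(f"pics/{f}.npz")["im"].astype(int)
    # vertical profile through outer corner near (326,222)
    for c in(318,326,334): print(f,c,[int(x) for x in im[205:240,c].sum(1)//3])
```

```text
[0.6423 0.1786 0.096 ] [280.9009 241.5436] [342.281  200.9081]
[0.6466 0.1814 0.0945] [286.0911 248.4928] [343.9259 201.3481]
[0.6498 0.1818 0.0878] [286.4706 249.0113] [344.772  203.3967]
[0.652, 0.179, 0.0675] [344.4601 209.3881]
[0.652, 0.179, 0.09] [344.9938 203.5152]
[0.6455, 0.179, 0.086] [343.0361 203.8346]
[0.6516 0.1786 0.084 ] [ 0.5033 -0.362  -0.2361]
scene0 318 [98, 97, 97, 98, 87, 67, 50, 56, 92, 99, 99, 122, 253, 255, 255, 246, 189, 177, 143, 106, 98, 99, 100, 100, 101, 100, 100, 100, 100, 102, 102, 102, 102, 101, 101]
scene0 326 [100, 102, 76, 64, 64, 58, 40, 90, 102, 102, 103, 103, 201, 255, 255, 255, 255, 255, 244, 182, 162, 127, 104, 101, 100, 100, 99, 99, 100, 101, 102, 102, 102, 101, 101]
scene0 334 [105, 104, 104, 127, 226, 255, 255, 255, 255, 255, 247, 199, 213, 147, 103, 102, 100, 98, 100, 101, 101, 101, 99, 100, 101, 101, 102, 100, 100, 99, 99, 99, 99, 99, 100]
s7 318 [96, 96, 97, 98, 87, 68, 50, 55, 90, 99, 99, 121, 253, 255, 255, 245, 188, 176, 141, 106, 98, 98, 99, 100, 100, 100, 99, 99, 100, 102, 100, 101, 101, 99, 100]
s7 326 [99, 100, 76, 64, 62, 58, 39, 90, 102, 101, 102, 103, 200, 255, 255, 255, 255, 255, 243, 181, 160, 126, 104, 99, 99, 100, 99, 98, 99, 100, 100, 102, 102, 101, 100]
s7 334 [104, 102, 103, 127, 224, 255, 255, 255, 255, 255, 246, 198, 211, 145, 102, 101, 100, 98, 99, 99, 99, 101, 99, 99, 99, 100, 100, 99, 100, 99, 100, 98, 98, 98, 99]
s8 318 [97, 96, 96, 97, 87, 68, 51, 54, 91, 98, 98, 122, 253, 255, 255, 245, 188, 175, 141, 106, 98, 99, 99, 100, 100, 100, 99, 100, 100, 102, 101, 100, 100, 98, 100]
s8 326 [99, 99, 76, 64, 63, 58, 41, 91, 102, 102, 102, 103, 200, 255, 255, 255, 255, 255, 232, 170, 161, 126, 103, 99, 99, 99, 98, 98, 99, 100, 101, 102, 101, 100, 99]
s8 334 [104, 103, 104, 127, 224, 255, 255, 255, 255, 250, 218, 187, 211, 146, 102, 101, 100, 98, 99, 100, 100, 99, 99, 99, 100, 99, 99, 100, 99, 99, 99, 98, 99, 98, 98]
```

The cradle hasn't moved (the pixel profiles are identical). Triangulation puts the tip at z≈0.094, still just above the rail. That disagrees with the 17 mm tip offset in the text, so I'll keep going down in small steps and watch the force.

{"fn": "servo_tool", "kwargs": {
  "increments": [
    [0,0,0.006,0,0,0,-1],
    [0,0,0.006,0,0,0,-1],
    [0,0,0,0,0,0,-1]
  ]
}}

```text
t: 26.35
ee_pos: [0.6525, 0.1788, 0.0788]
orientation: [[-1.0, -0.027, 0.0], [-0.027, 1.0, 0.0], [-0.0, 0.0, -1.0]]
contact_force: [-0.1, -0.2, -0.8]
gripper_width: -0.007
```

{"fn": "servo_tool", "kwargs": {
  "increments": [
    [0,0,0.006,0,0,0,-1],
    [0,0,0,0,0,0,-1]
  ]
}}

```text
t: 26.55
ee_pos: [0.6528, 0.1789, 0.0762]
orientation: [[-1.0, -0.027, 0.001], [-0.027, 1.0, 0.0], [-0.001, 0.0, -1.0]]
contact_force: [0.8, -1.3, 1.4]
gripper_width: -0.001
```

Run:
```python
from h import *
np.set_printoptions(precision=4,suppress=True)
o=manip.get_obs(); print(o["t"],o["ee_pos"],o["contact_force"],o["gripper_width"])
a=snap("wrist","w9",s=1);snap("scene","s9",s=1)
a=np.load("pics/w9.npz")["im"];b=np.load("pics/s9.npz")["im"]
cv2.imwrite("pics/c10.png",np.hstack([cv2.resize(a,(400,300)),cv2.resize(b[145:235,285:405],(400,300),interpolation=3)]))
im=b.astype(int)
for c in(318,326,334): print(c,[int(x) for x in im[205:240,c].sum(1)//3])
```

```text
26.55 [0.6528 0.1789 0.0762] [ 0.8031 -1.2887  1.3833] -0.0008383614713412474
318 [110, 111, 110, 111, 105, 83, 57, 61, 105, 113, 114, 114, 240, 255, 255, 254, 224, 177, 165, 115, 96, 98, 99, 100, 100, 100, 99, 99, 100, 102, 102, 100, 102, 100, 100]
326 [114, 114, 97, 82, 79, 79, 57, 47, 104, 117, 116, 117, 143, 235, 255, 255, 255, 255, 234, 182, 164, 153, 116, 100, 99, 99, 99, 99, 100, 101, 102, 102, 101, 100, 101]
334 [78, 108, 116, 118, 152, 242, 255, 255, 255, 255, 239, 196, 182, 199, 136, 100, 99, 100, 99, 99, 100, 100, 99, 99, 100, 100, 100, 100, 99, 98, 99, 98, 98, 98, 97]
```

The rail's profile has moved about 0.7 px down, so the tip is in contact and the cradle is starting to turn. I've used all 12 picture views, so from here I'll go by forces and computed measurements.

{"fn": "servo_tool", "kwargs": {
  "increments": [
    [0,0,0.006,0,0,0,-1],
    [0,0,0.006,0,0,0,-1],
    [0,0,0.006,0,0,0,-1]
  ]
}}

```text
t: 26.95
ee_pos: [0.6532, 0.1788, 0.0672]
orientation: [[-1.0, -0.027, 0.002], [-0.027, 1.0, 0.0], [-0.002, 0.0, -1.0]]
contact_force: [2.0, -0.6, 3.7]
gripper_width: -0.003
```

```bash
cat > ang.py <<'E'
# cradle angle from the scene view: match rail-edge model (white vs surroundings) by near-end profile; also wrist state
from h import *
import sys
np.set_printoptions(precision=4,suppress=True)
o=manip.get_obs(); print(o["t"],o["ee_pos"],o["contact_force"])
f=sys.argv[1]; snap("scene",f); im=np.load(f"pics/{f}.npz")["im"]
w=((im.min(2)>175)*255).astype(np.uint8)
# predicted cradle outline: frame origin (.581,.1765), yaw 1.4deg; near end (y=-111) outline, score by white overlap of frame ring
c,s=np.cos(.025),np.sin(.025)
def W(x,y,z): return [.581+c*x-s*y,.1765+s*x+c*y,z]
best=[]
for th in np.arange(-.05,.8,.02):
    P=lambda x,y:proj(f,W(x*np.cos(th)+.006*np.sin(th),y,.08+.006*np.cos(th)-x*np.sin(th)))
    m=np.zeros(w.shape,np.uint8)
    cv2.fillPoly(m,[np.int32(np.round([P(x,y) for x,y in((-.069,-.111),(.069,-.111),(.069,.111),(-.069,.111))]))],1)
    cv2.fillPoly(m,[np.int32(np.round([P(x,y) for x,y in((-.057,-.097),(.057,-.097),(.057,.097),(-.057,.097))]))],0)
    best.append(((w[m>0]>0).mean(),round(th,2)))
print(sorted(best)[::-1][:4])
E
python3 ang.py a1; sed 's/^f=.*/f="s7"; im=np.load("pics\/s7.npz")["im"]/' ang.py > ang0.py; python3 ang0.py x|tail -1
```

```text
26.95 [0.6532 0.1788 0.0672] [ 2.02   -0.5957  3.6896]
[(np.float64(0.7790055248618785), np.float64(0.15)), (np.float64(0.7613636363636364), np.float64(0.17)), (np.float64(0.7553191489361702), np.float64(0.13)), (np.float64(0.7545454545454545), np.float64(0.21))]
[(np.float64(0.9037037037037037), np.float64(-0.03)), (np.float64(0.8903107861060329), np.float64(-0.01)), (np.float64(0.8864468864468864), np.float64(-0.05)), (np.float64(0.8738738738738738), np.float64(0.01))]
```

{"fn": "servo_tool", "kwargs": {
  "increments": [
    [0.002,0,0.006,0,0,0,-1],
    [0.002,0,0.006,0,0,0,-1],
    [0.002,0,0.006,0,0,0,-1],
    [0.002,0,0.006,0,0,0,-1]
  ]
}}

```text
t: 27.4
ee_pos: [0.6484, 0.1787, 0.0547]
orientation: [[-1.0, -0.027, 0.0], [-0.027, 1.0, 0.0], [-0.0, 0.0, -1.0]]
contact_force: [2.7, 0.2, 3.7]
gripper_width: -0.002
```

```bash
python3 ang.py a2
```

```text
27.4 [0.6484 0.1787 0.0547] [2.735  0.1501 3.653 ]
[(np.float64(0.7856), np.float64(0.33)), (np.float64(0.7786624203821656), np.float64(0.35)), (np.float64(0.7721088435374149), np.float64(0.27)), (np.float64(0.7702060221870047), np.float64(0.37))]
```

Angle about 0.35 rad with a force of about 4 N, so the cradle is following the tip. I'll keep going.

{"fn": "servo_tool", "kwargs": {
  "increments": [
    [0.002,0,0.006,0,0,0,-1],
    [0.002,0,0.006,0,0,0,-1],
    [0.003,0,0.006,0,0,0,-1],
    [0.003,0,0.006,0,0,0,-1]
  ]
}}

```text
t: 27.85
ee_pos: [0.6436, 0.1785, 0.0428]
orientation: [[-1.0, -0.027, 0.001], [-0.027, 1.0, 0.0], [-0.001, 0.0, -1.0]]
contact_force: [3.2, 0.5, 4.1]
gripper_width: -0.0
```

```bash
python3 ang.py a3
```

```text
27.85 [0.6436 0.1785 0.0428] [3.2064 0.5253 4.0599]
[(np.float64(0.7763779527559055), np.float64(0.55)), (np.float64(0.7763779527559055), np.float64(0.53)), (np.float64(0.7711598746081505), np.float64(0.47)), (np.float64(0.7676609105180534), np.float64(0.49))]
```

{"fn": "servo_tool", "kwargs": {
  "increments": [
    [0.002,0,0.005,0,0,0,-1],
    [0.002,0,0.005,0,0,0,-1],
    [0.002,0,0.004,0,0,0,-1]
  ]
}}

```text
t: 28.2
ee_pos: [0.6396, 0.1784, 0.0356]
orientation: [[-1.0, -0.027, -0.001], [-0.027, 1.0, -0.0], [0.001, -0.0, -1.0]]
contact_force: [0.2, -0.5, 6.1]
gripper_width: 0.001
```

{"fn": "servo_tool", "kwargs": {
  "increments": [
    [0.001,0,0.003,0,0,0,-1],
    [0,0,0.003,0,0,0,-1],
    [0,0,0,0,0,0,-1]
  ]
}}

```text
t: 28.5
ee_pos: [0.6403, 0.1786, 0.034]
orientation: [[-1.0, -0.027, 0.001], [-0.027, 1.0, 0.0], [-0.001, 0.0, -1.0]]
contact_force: [1.1, -0.2, 10.3]
gripper_width: -0.002
```

```bash
python3 ang.py a4
```

```text
28.5 [0.6403 0.1786 0.034 ] [ 1.1047 -0.2367 10.341 ]
[(np.float64(0.7785123966942149), np.float64(0.71)), (np.float64(0.753577106518283), np.float64(0.67)), (np.float64(0.745253164556962), np.float64(0.69)), (np.float64(0.7429467084639498), np.float64(0.63))]
```

{"fn": "servo_tool", "kwargs": {
  "increments": [
    [0,0,0.003,0,0,0,-1],
    [0,0,0.003,0,0,0,-1],
    [0,0,0,0,0,0,-1]
  ]
}}

```text
t: 28.85
ee_pos: [0.642, 0.179, 0.0324]
orientation: [[-1.0, -0.027, 0.004], [-0.027, 1.0, 0.001], [-0.004, 0.001, -1.0]]
contact_force: [2.4, -0.4, 14.6]
gripper_width: 0.002
```

The force has risen to about 15 N with the angle near 0.70, so the cradle is at its stop. Retreating straight up.

{"fn": "servo_tool", "kwargs": {
  "increments": [
    [0,0,-0.01,0,0,0,-1],
    [0,0,-0.03,0,0,0,-1],
    [0,0,-0.06,0,0,0,-1],
    [0,0,-0.08,0,0,0,-1],
    [0,0,-0.08,0,0,0,-1],
    [0,0,-0.08,0,0,0,-1],
    [0,0,-0.04,0,0,0,-1],
    [0,0,0,0,0,0,-1]
  ]
}}

```text
t: 29.65
ee_pos: [0.6407, 0.1794, 0.2238]
orientation: [[-1.0, -0.028, 0.004], [-0.028, 1.0, 0.001], [-0.004, 0.001, -1.0]]
contact_force: [0.3, 0.8, -0.4]
gripper_width: -0.003
```

```bash
python3 ang.py a5
python3 - <<'E'
from h import *
np.set_printoptions(precision=4,suppress=True)
snap("top","t5");a=np.load("pics/a5.npz")["im"];b=np.load("pics/s6.npz")["im"];c0=np.load("pics/scene0.npz")["im"]
# nut unchanged in tray since s6 (crop of tray), bystanders unchanged since start
t=np.s_[235:330,190:315]; print("tray diff px vs s6",(cv2.absdiff(a[t],b[t]).max(2)>60).sum())
for n,(u,v,r) in dict(decoy=(369,270,14),driver=(348,313,14),tweezers=(238,370,20),spool=(477,372,18),jar=(501,402,18),handset=(393,237,10),meter=(513,238,25),display=(222,515,35)).items():
    u,v,r=[int(x/1.42) for x in(u,v,r)]; s=np.s_[v-r:v+r,u-r:u+r]; print(n,(cv2.absdiff(a[s],c0[s]).max(2)>60).mean().round(3))
E
```

```text
29.65 [0.6407 0.1794 0.2238] [ 0.2825  0.7676 -0.3911]
[(np.float64(0.9669421487603306), np.float64(0.71)), (np.float64(0.9607201309328969), np.float64(0.73)), (np.float64(0.9588607594936709), np.float64(0.69)), (np.float64(0.958664546899841), np.float64(0.67))]
tray diff px vs s6 1056
decoy 0.043
driver 0.105
tweezers 0.054
spool 0.014
jar 0.0
handset 0.087
meter 0.054
display 0.008
```

Run:
```python
from h import *
g=lambda f:cv2.cvtColor(np.load(f"pics/{f}.npz")["im"],cv2.COLOR_BGR2GRAY)
def m(f0,f1,u,v,r,lab):
    T=g(f0)[v-r:v+r,u-r:u+r];S=g(f1)[v-r-8:v+r+8,u-r-8:u+r+8];_,q,_,p=cv2.minMaxLoc(cv2.matchTemplate(S,T,5));print(lab,round(q,2),p[0]-8,p[1]-8)
m("s6","a5",170+82,140+138,26,"nut")
for n,(u,v,r) in dict(decoy=(369,270,20),driver=(348,313,22),tweezers=(238,370,28),handset=(390,237,20),meter=(513,238,36)).items():
    m("scene0","a5",int(u/1.42),int(v/1.42),int(r/1.42),n)
manip.job_done()
```

```text
nut 1.0 0 0
decoy 0.77 0 0
driver 0.74 0 0
tweezers 0.77 0 0
handset 0.64 0 0
meter 0.81 0 0
the job is handed in; nothing more can be done
```

The job is done and handed in at about 30 s of robot time. No verdict is reported.

- **Nut:** I spun it about 466° (1.29 turns) anticlockwise in two grips, rising with the thread, and lifted it off the stud. I set it down near the middle of the tray, and the contact force was about 8 N when I let go. The picture taken after release shows it standing upright, and the last image check found it in the same place.
- **Cradle:** I pushed the far rail down with the fingers shut until the force rose to about 15 N, against 4–5 N to turn it. The image fit gives about 0.71 rad after I backed off, so it is at its stop and stayed there. The robot is clear of everything.
- **Bystanders:** I rechecked the driver, tweezers, handset, meter and turquoise decoy against the start picture. All matched at zero shift, but only moderately well (0.64–0.81), probably because the arm's shadow moved. The spool, jar and display barely differ from the start picture.
- **Disagreements:**
  - The shut fingertips first touched the rail with the TCP about 12 mm lower than the rail, although the text puts the tips 17 mm ahead of the TCP. I therefore worked from the measured contact.
  - The gripper read about 37 mm on the 40 mm barrel.
- **Not checked by eye:** I had used all 12 picture views before the cradle finished turning, so its final angle rests on the force and the image fit.

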